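# Set and clamp the sliding leg of a display easel

### The job

The leg of a display easel lies in the wooden cradle. Swing the steel keeper strap fully down over the inner tube; then, with the cam lever still open, draw the sprung sliding leg out until its mouth lines up with the dark length mark, and while holding it there press the cam lever fully shut against the leg. Finish with the gripper still holding the leg at the mark (it springs back if let go), and leave the dark jar and the mug beside the cradle where they stand.

Things in the scene. Friction and masses are not known exactly. Their poses are not given: they have to be found in the camera images.
- cradle: Fixed light-wood cradle, base plate 100 x 320 x 12 mm. Origin: centre of underside; y along the leg, z up, -x the side nearest the robot. A fixed 16 mm steel tube (inner section of the leg) lies along y, axis 60 mm above the table at x = 0, y = -150 to 150 mm. End posts at y = -137 and +137 mm, each 25 mm long, 64 mm high (the hinge side of the +y one 68 mm); the +y post carries the keeper.
- keeper (a joint): Steel keeper strap, 78 x 20 x 5 mm, hinged on the +y post; hinge line along cradle y at cradle (34, 137, 73.5) mm. 0 rad = fully down, level across the tube, pointing to cradle -x, top 76 mm above the table; positive = raised. Starts at 0.6 to 0.95 rad; friction 0.12 N m, stays where it is left.
- keeper_end (a point): Free end of the keeper strap (centre of its 8 mm rolled edge), 74 mm from the hinge line.
- leg (a joint): Sliding outer leg: travel in m, 0 = home (as it starts), grows as it is drawn toward cradle -y, at most 0.095. A spring pulls it home with 5 to 7 N. A 20 x 20 mm aluminium square sleeve on the tube, 96 mm long, axis 60 mm above the table, with two black collars and a bare grip waist 36 mm long between them.
- leg_waist (a point): Centre of the leg's grip waist, on the axis; collars begin 18 mm to either side along y. They are 28 mm high and reach from 14 mm on the cradle -x side to 34 mm on the +x side of the axis, 24 mm proud of the sleeve's +x face: a finger beside that face, between the collars, can draw the leg by its collar without squeezing. The lever lies along the -x side.
- leg_mouth (a point): Mouth of the leg: centre of the outer (cradle -y) face of its front collar, 36 mm from leg_waist, on the axis.
- length_mark (a point): Length mark: the edge (cradle +y side, the edge nearer the leg) of a dark rubber band 4 mm wide, 18 mm across, round the steel tube. The leg's mouth belongs at this point; it is 40 to 75 mm from the mouth at the start. The leg slides over it without touching.
- lever (a joint): Black cam lever on the leg's cradle -x side, vertical hinge 26 mm toward +y and 16.5 mm toward -x of leg_waist. 0 rad = shut, flat along the waist; positive = tail swung out toward -x. Starts 0.4 to 0.6 rad (limit 0.7). 16 mm high, 6 mm thick, 49 mm long; friction 0.15 N m, stays where left. Pinching leg and lever together (20 to 30 N) shuts it.
- lever_tail (a point): Middle of the lever's free end, 45 mm from its hinge. Shut, leg and lever measure about 30 mm across the waist: from 10 mm on the +x side to 20 mm on the -x side of the axis. The shut lever does not hold the leg against its spring by itself.
- balm_jar_1: Bystander: small dark jar, 56 mm diameter, 48 mm high; origin centre of underside.
- mug_10: Bystander: white mug, 89 x 126 x 102 mm; origin centre of the underside's box.

How it is judged:
On the way, in this order (a step that is already met when the one before it is completed fails the run):
1. the keeper strap is swung fully down (value of joint keeper below 0.1 rad), for 0.2 s.
2. the fingers hold the leg with its mouth at the length mark, the lever still open (distance between leg_mouth and length_mark below 0.006 m and value of joint lever above 0.2 rad and contact force between the fingers and leg above 2 N), for 0.2 s.
3. the lever is shut while the fingers hold the leg at the mark (distance between leg_mouth and length_mark below 0.006 m and value of joint lever below 0.1 rad and contact force between the fingers and leg above 2 N), for 0.3 s.
At the end, for the whole second after the job is handed in: The fingers still hold the leg (over 2 N) at rest against its spring with its mouth within 6 mm of the length mark, the cam lever is shut (under 0.1 rad) and the keeper is down (under 0.1 rad) (all of step 3 and value of joint keeper below 0.1 rad and velocity of joint leg between -0.01 and 0.01 m/s); the arm keeps its last pose, push and grip.
It fails at once if the lever is shut while the leg is away from the mark (value of joint lever below 0.1 rad and distance between leg_mouth and length_mark above 0.012 m).
It fails at once if the jar or the mug is moved (distance of any of balm_jar_1, mug_10 from where it was at the start of the episode above 0.03 m).
It also fails if it takes over 45 s, if anything falls off the work surface, if the arm or the gripper's body presses on something with over 40 N, if the wrist force passes 120 N, or if a joint passes its speed limit or range.

### The arm

A 7-joint arm with a two-finger parallel gripper is mounted at the origin on the work surface; the furniture and walls round the work are solid. World frame = base frame: x ahead of the robot, y to its left, z up, the work surface at z = 0. Lengths are in m, angles in rad, forces in N, time in s.
With the tool pointing down it reaches from about 0.35 to 0.9 m from the base axis. Payload 7.2 kg.
Tool frame: the origin (TCP) lies midway between the tips of the shut fingers; the grasp point (between the pads) lies 19 mm behind it; z points along the fingers, y is the line along which they close (so a half turn about z gives the same grasp; the last joint's range is limited). The gripper opens to 85 mm and grips with 20 to 120 N. Pads are 22 mm wide; open, the fingers measure 114 mm over their backs; the gripper's body (76 mm by 85 mm) begins 54 mm behind the grasp point. The pads swing forward as they close: fully open they stand 13 mm farther back than shut.
Start: joints at [-1.35, 0.411, -0.013, 1.596, 0.006, 1.134, -0.082], TCP at [0.178, 0.599, 0.231] pointing down, gripper open.
Joint ranges: [-2.95, 2.95], [-0.29, 1.99], [-1.47, 1.44], [0.14, 2.54], [-1.03, 4.17], [0.13, 1.85], [-2.86, 2.86]. Speed limits (rad/s): [2.39, 2.39, 3.01, 3.01, 3.14, 3.14, 3.14].

### API

Orientations are given as a 3x3 rotation matrix whose columns are the frame's x, y, z axes.
In Python, from bench import get_state, camera, camera_params, finish_job gives the robot as it stands. The module is installed in compiled form; this text tells all that it offers.
- The arm moves only by the tool play_rows, never from a script. Its argument "motion" is a list of rows, each an object with "gripper": the opening in per cent of the stroke, from 0 (shut) to 100 (fully open); "offset": the shift along the tool's x, y, z in cm, a list of three; "turn": the turn about the tool's z in units of 8 degrees (1.0 is 8 degrees). In form: [{"gripper": gripper, "offset": [dx, dy, dz], "turn": turn}, ...]. A call has exactly 8 rows; each row shifts and turns the commanded pose from where the row before left it, along the tool's axes as they then stand; what a row does not reach is not made up. A row lasts 1/10 s, in which the tool goes at most 50 mm and 8.59 degrees, less where a joint would pass 70% of its speed; a pose out of reach is approached as far as the arm can. A call with a gripper value outside its range is refused whole. The fingers move at their own pace and stop on an object; the grip force is fixed at half the most. Time passes only in rows, so rows that do not move let the fingers close, or fill a call up. It gives the time, the measured TCP pose, the force, the opening and the grip force at its end, in the units of the state.
- get_state(): the state, without advancing time (a new reading comes with each control period).
- camera(name): name is "scene" or "top" or "wrist"; returns the picture (384x512x3 uint8, red, green, blue); there is no depth.
- camera_params(name): a dict with "intrinsics" (3x3 intrinsics, pixels), "dist" ([k1, k2, p1, p2, k3] as OpenCV has them; the pictures are not rectified), "world_from_camera" (4x4, takes a point from camera to world coordinates); the wrist camera has in their place "mount" (4x4, takes a point from camera to tool coordinates, whose origin is the TCP and whose axes are the flange's). Camera axes: x right, y down, z forward; pixel columns grow to the right and rows downward; lengths in m; the calibration is good to about 2 mm. A picture is of the moment at which its call begins: read the wrist's pose just before it. camera_params takes no time and is no camera call.
- finish_job(): hands the job in; it is judged then, once.
The state is a dict: "time": time; "joint_positions": joint angles; "qd": joint speeds; "tau": joint torques, N m; "ee_pos": TCP position; "orientation": TCP orientation; "wrist_force": force on the tool from outside, world axes, zero at the start; "torque": the same for the moment, N m; "gripper_width": finger opening in m; "grasp_force": force on a finger pad.
Only numpy, scipy, OpenCV 4.12 (cv2) and the standard library are available. Lean on these libraries where they do the work, as an engineer would, in place of code of your own. Each camera call takes 0.05 s, during which the arm holds its last target. There are 200 camera calls.

## Working session

There is one attempt and no reset: what is moved stays moved. The work goes in short steps, Python scripts to look and compute and a tool call to move; the robot and the scene stay as the last step left them, time stands still between calls to the robot, and variables do not carry over. Pictures are saved under pics/ and viewed, at most 10 in all, crops included, and the job is handed in when it is done.

Besides the shell and the picture viewer there is one more tool, called after "Call:" by a JSON object that holds its "name" and its "arguments", one argument or row to a line. play_rows: Moves the arm, as the interface text tells. Its arguments: {"type":"object","properties":{"motion":{"type":"array"}},"required":["motion"]}

```bash
mkdir -p pics
python3 - <<'E'
from bench import *
import cv2,numpy as np
s=get_state();print({k:np.round(v,3).tolist() for k,v in s.items()})
for n in("scene","top"):
    im=camera(n);cv2.imwrite(f"pics/{n}0.png",im[:,:,::-1]);p=camera_params(n);print(n,p)
print(camera_params("wrist"))
E
```

```text
{'time': 0.0, 'joint_positions': [-1.35, 0.412, -0.013, 1.597, 0.006, 1.134, -0.082], 'qd': [0.001, -0.0, -0.0, 0.0, 0.001, 0.001, -0.001], 'tau': [-0.002, -60.062, 0.682, -29.942, 0.014, 0.01, -0.0], 'ee_pos': [0.178, 0.599, 0.23], 'orientation': [[-0.959, 0.285, -0.0], [0.285, 0.959, -0.002], [-0.0, -0.002, -1.0]], 'wrist_force': [-0.004, -0.128, -0.892], 'torque': [-0.017, 0.052, 0.036], 'grasp_force': 0.0, 'gripper_width': 0.086}
scene {'intrinsics': array([[396.59325992,   0.        , 258.74607249],
       [  0.        , 396.59325992, 190.25442927],
       [  0.        ,   0.        ,   1.        ]]), 'dist': array([-0.04568315,  0.        ,  0.        ,  0.        ,  0.        ]), 'world_from_camera': array([[ 0.79137938, -0.44734553,  0.41665413,  0.02329267],
       [-0.61118788, -0.56451952,  0.55476759, -0.71496587],
       [-0.01296341, -0.69368559, -0.72016127,  0.87278959],
       [ 0.        ,  0.        ,  0.        ,  1.        ]])}
top {'intrinsics': array([[485.02615092,   0.        , 253.27252847],
       [  0.        , 485.02615092, 184.78486495],
       [  0.    
[... 288 characters left out ...]
249858, -0.99652376,  1.29508938],
       [ 0.        ,  0.        ,  0.        ,  1.        ]])}
{'intrinsics': array([[297.62062448,   0.        , 255.88525557],
       [  0.        , 297.62062448, 195.43129745],
       [  0.        ,   0.        ,   1.        ]]), 'dist': array([-0.01888148,  0.        ,  0.        ,  0.        ,  0.        ]), 'mount': array([[-1.61706311e-03, -9.44516302e-01, -3.28460561e-01,
         8.44359478e-02],
       [ 9.99998644e-01, -1.62969402e-03, -2.36827071e-04,
        -1.13915464e-04],
       [-3.11603182e-04, -3.28460499e-01,  9.44517657e-01,
        -1.41970002e-01],
       [ 0.00000000e+00,  0.00000000e+00,  0.00000000e+00,
         1.00000000e+00]])}
```

View pics/top0.png

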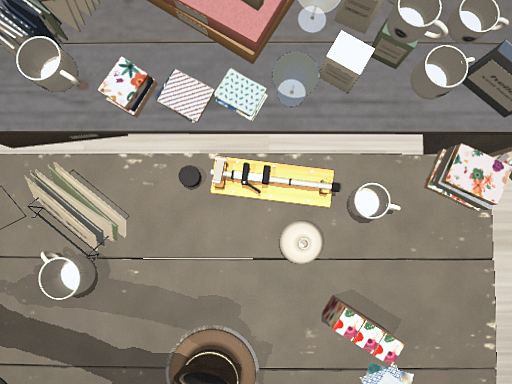

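View pics/scene0.png

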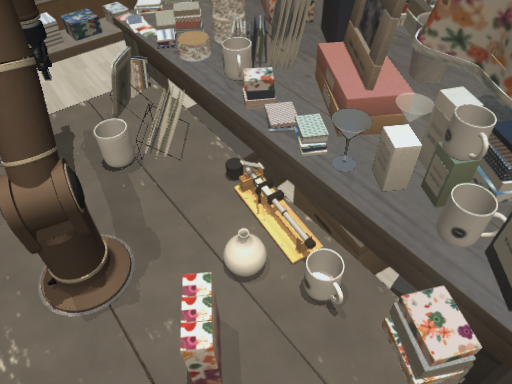

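Top view: the cradle spans pixels (210,157)–(335,207), keeper at the left end, jar at (190,177), mug at (370,202). Next, a zoom.

```bash
cat > h.py <<'E'
import cv2,numpy as np
from bench import *
def ray(n,px):
    p=camera_params(n);K,d=p["intrinsics"],p["dist"]
    if n=="wrist":
        s=get_state();T=np.eye(4);T[:3,:3]=s["orientation"];T[:3,3]=s["ee_pos"];W=T@p["mount"]
    else: W=p["world_from_camera"]
    u=cv2.undistortPoints(np.array(px,float).reshape(-1,1,2),K,d).reshape(-1,2)
    return W[:3,3],np.c_[u,np.ones(len(u))]@W[:3,:3].T
def plane(n,px,z):
    o,d=ray(n,px);return o+d*((np.array(z)-o[2])/d[:,2])[:,None]
def proj(n,P):
    p=camera_params(n)
    if n=="wrist":
        s=get_state();T=np.eye(4);T[:3,:3]=s["orientation"];T[:3,3]=s["ee_pos"];W=T@p["mount"]
    else: W=p["world_from_camera"]
    V=np.linalg.inv(W);return cv2.projectPoints(np.array(P,float).reshape(-1,3),cv2.Rodrigues(V[:3,:3])[0],V[:3,3],p["intrinsics"],p["dist"])[0].reshape(-1,2)
E
python3 - <<'E'
import cv2,numpy as np
a=cv2.imread("pics/top0.png")[145:220,180:410];b=cv2.imread("pics/scene0.png")[145:315,210:360]
cv2.imwrite("pics/c_top.png",cv2.resize(a,None,fx=3.4,fy=3.4,interpolation=cv2.INTER_CUBIC))
cv2.imwrite("pics/c_sc.png",cv2.resize(b,None,fx=3.5,fy=3.5,interpolation=cv2.INTER_CUBIC))
from h import *
im=cv2.imread("pics/top0.png");h=cv2.cvtColor(im,cv2.COLOR_BGR2HSV)
m=cv2.inRange(h,(15,90,120),(35,255,255));m[:140]=0;m[230:]=0;m[:,:195]=0;m[:,345:]=0
r=cv2.minAreaRect(cv2.findNonZero(m));bx=cv2.boxPoints(r);print(r);P=plane("top",bx,.012);print(P, P.mean(0))
for i in range(4):print(np.linalg.norm(P[i]-P[i-1]))
print(plane("top",[(190,177)],.048),plane("top",[(370,202)],.1))
E
```

```text
((271.8538818359375, 181.1692352294922), (120.80982971191406, 37.83059310913086), 7.125016689300537)
[[ 0.47002693  0.00825853  0.012     ]
 [ 0.57056858 -0.00324679  0.012     ]
 [ 0.53081806 -0.3227354   0.012     ]
 [ 0.43098012 -0.30924893  0.012     ]] [ 0.50059842 -0.15674315  0.012     ]
0.3198994262313044
0.10119779714546832
0.32195197725848146
0.10074472255833374
[[0.50759719 0.05577853 0.048     ]] [[ 0.44132928 -0.39673079  0.1       ]]
```

View pics/c_top.png

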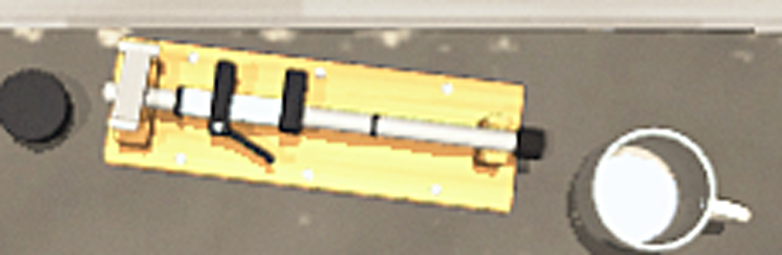

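View pics/c_sc.png

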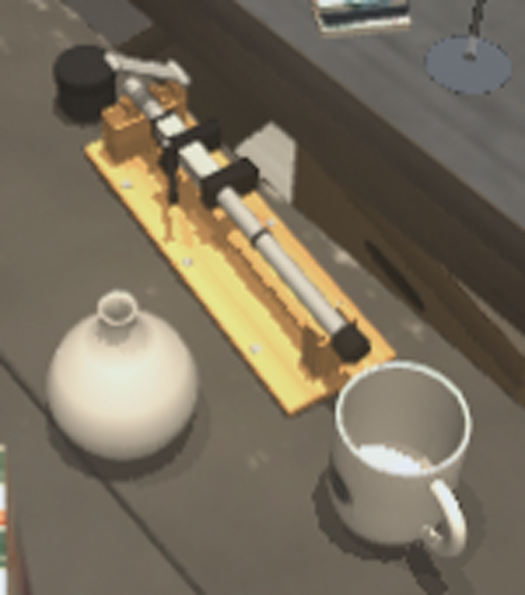

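The base fit gives 320 x 101 mm with centre (0.5006, -0.1567), yaw -7.07°. The crops show the band at about (375,125), the collars at x≈222 and 293, the lever open, and the keeper raised. I'll start moving: turn so that tool x = cradle +y and tool y = cradle +x.

Call:
{"name": "play_rows", "arguments": {
  "motion": [
    {"gripper": 0,"offset": [0,0,-1],"turn": 1},
    {"gripper": 0,"offset": [0,0,-1],"turn": 1},
    {"gripper": 0,"offset": [0,0,-1],"turn": 1},
    {"gripper": 0,"offset": [0,0,-1],"turn": 1},
    {"gripper": 0,"offset": [0,0,-1],"turn": 1},
    {"gripper": 0,"offset": [0,0,-1],"turn": 1},
    {"gripper": 0,"offset": [0,0,-1],"turn": 1},
    {"gripper": 0,"offset": [0,0,-1],"turn": 1}
  ]
}}

```text
time: 0.9
ee_pos: [0.1779, 0.5988, 0.3112]
orientation: [[-0.159, 0.987, -0.0], [0.987, 0.159, -0.001], [-0.001, -0.0, -1.0]]
wrist_force: [-0.7, 0.1, 0.7]
gripper_width: 0.0001
grasp_force: 0.0
```

Call:
{"name": "play_rows", "arguments": {
  "motion": [
    {"gripper": 0,"offset": [0,0,0],"turn": 1},
    {"gripper": 0,"offset": [0,0,0],"turn": 1.06},
    {"gripper": 0,"offset": [-3.2,2.25,0],"turn": 0},
    {"gripper": 0,"offset": [-3.2,2.25,0],"turn": 0},
    {"gripper": 0,"offset": [-3.2,2.25,0],"turn": 0},
    {"gripper": 0,"offset": [-3.2,2.25,0],"turn": 0},
    {"gripper": 0,"offset": [-3.2,2.25,0],"turn": 0},
    {"gripper": 0,"offset": [-3.2,2.25,0],"turn": 0}
  ]
}}

```text
time: 1.7
ee_pos: [0.289, 0.3904, 0.311]
orientation: [[0.122, 0.992, -0.0], [0.992, -0.122, -0.0], [-0.0, -0.0, -1.0]]
wrist_force: [0.8, 0.8, 0.3]
gripper_width: 0.0
grasp_force: 0.0
```

Call:
{"name": "play_rows", "arguments": {
  "motion": [
    {"gripper": 0,"offset": [-3.2,2.25,0],"turn": 0},
    {"gripper": 0,"offset": [-3.2,2.25,0],"turn": 0},
    {"gripper": 0,"offset": [-3.2,2.25,0],"turn": 0},
    {"gripper": 0,"offset": [-3.2,2.25,0],"turn": 0},
    {"gripper": 0,"offset": [-3.2,2.25,0],"turn": 0},
    {"gripper": 0,"offset": [-3.2,2.25,0],"turn": 0},
    {"gripper": 0,"offset": [-3.2,2.25,0],"turn": 0},
    {"gripper": 0,"offset": [-3.2,2.25,0],"turn": 0}
  ]
}}

```text
time: 2.5
ee_pos: [0.4361, 0.1143, 0.3113]
orientation: [[0.122, 0.993, -0.0], [0.993, -0.122, 0.0], [0.0, -0.0, -1.0]]
wrist_force: [1.3, 0.9, 0.0]
gripper_width: -0.0001
grasp_force: 0.0
```

Call:
{"name": "play_rows", "arguments": {
  "motion": [
    {"gripper": 0,"offset": [-3.2,2.25,0],"turn": 0},
    {"gripper": 0,"offset": [-3.2,2.25,0],"turn": 0},
    {"gripper": 0,"offset": [-3.2,2.25,0],"turn": 0},
    {"gripper": 0,"offset": [-3.2,2.25,0],"turn": 0},
    {"gripper": 0,"offset": [0,0,0],"turn": 0},
    {"gripper": 0,"offset": [0,0,0],"turn": 0},
    {"gripper": 0,"offset": [0,0,0],"turn": 0},
    {"gripper": 0,"offset": [0,0,0],"turn": 0}
  ]
}}

```text
time: 3.3
ee_pos: [0.5091, -0.0208, 0.3111]
orientation: [[0.12, 0.993, -0.0], [0.993, -0.12, 0.001], [0.001, -0.001, -1.0]]
wrist_force: [-0.8, -0.0, -0.6]
gripper_width: 0.0003
grasp_force: 0.0
```

```bash
cat >> h.py <<'E'
C=np.array([.5006,-.1567,0]);R=np.array([[.9924,.123,0],[-.123,.9924,0],[0,0,1]])
c2w=lambda p:C+np.array(p,float)/1000@R.T
w2c=lambda p:(np.array(p)-C)@R*1000
E
python3 - <<'E'
from h import *
s=get_state();print(w2c(s["ee_pos"]),s["ee_pos"])
im=camera("wrist")[:,:,::-1].copy();cv2.imwrite("pics/w1r.png",im)
pts=[(-50,-160,12),(50,-160,12),(50,160,12),(-50,160,12),(34,137,73.5),(0,-150,60),(0,100,60),(-8,137,73)]
for p in proj("wrist",[c2w(p) for p in pts]):cv2.circle(im,tuple(int(v) for v in np.round(p)),2,(0,0,255),-1)
cv2.imwrite("pics/w1.png",cv2.resize(im,(800,600)))
E
```

```text
[ -8.23385058 135.90049994 311.13512211] [ 0.5091446  -0.02081778  0.31113512]
```

View pics/w1.png

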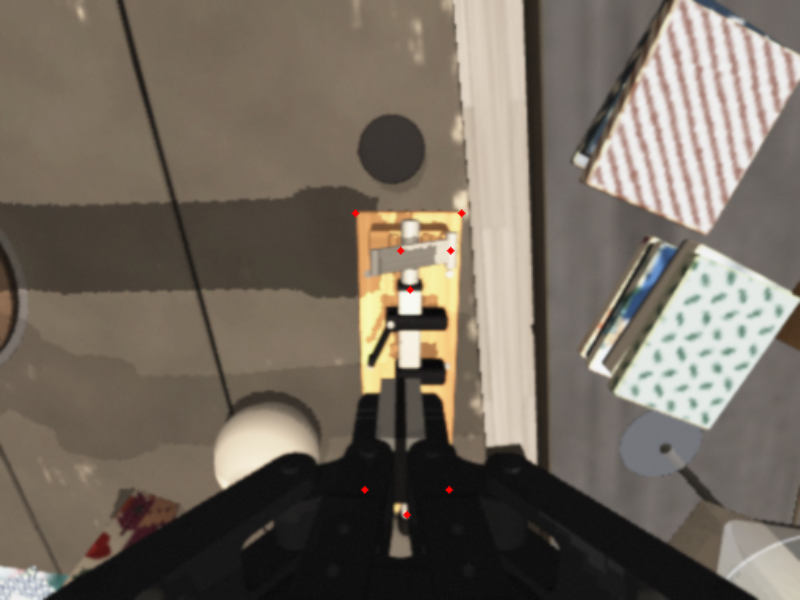

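Wrist view: projected base corners fall on the real ones (355,213)/(462,213); strap end at (372,262), front collar's far edge at (435,384), lever tail (372,362). I press the keeper down next.

Run:
```python
from h import *
k=.64
print(w2c(plane("wrist",np.array([(435,384),(435,360),(435,330),(435,309)])*k,.074)))
print(w2c(plane("wrist",np.array([(390,323),(372,363)])*k,.068)))
# top-view profiles
im=cv2.imread("pics/top0.png");g=cv2.cvtColor(im,cv2.COLOR_BGR2GRAY).astype(np.float32)
for x,z,a,b in((27,74,-40,110),(0,68,-60,20)):
    ys=np.arange(b,a,-2.);p=proj("top",[c2w((x,y,z)) for y in ys]).astype(np.float32)
    v=cv2.remap(g,p[:,:1].copy(),p[:,1:].copy(),1).ravel();print(x,list(zip(ys.astype(int).tolist(),v.astype(int).tolist())))
```

```text
[[24.48196474 12.65097609 74.        ]
 [23.84334489 36.95392555 74.        ]
 [23.08275853 66.06541387 74.        ]
 [22.5736704  85.6599187  74.        ]]
[[-16.57975594  70.29026224  68.        ]
 [-33.30347535  30.96172361  68.        ]]
27 [(110, 220), (108, 221), (106, 224), (104, 233), (102, 232), (100, 230), (98, 229), (96, 230), (94, 234), (92, 232), (90, 233), (88, 233), (86, 233), (84, 237), (82, 239), (80, 200), (78, 110), (76, 27), (74, 42), (72, 52), (70, 55), (68, 57), (66, 33), (64, 83), (62, 165), (60, 234), (58, 224), (56, 223), (54, 221), (52, 220), (50, 220), (48, 223), (46, 231), (44, 235), (42, 235), (40, 233), (38, 234), (36, 234), (34, 235), (32, 236), (30, 240), (28, 218), (26, 109), (24, 22), (22, 50), (20, 54), (18, 57), (16, 57), (14, 51), (12, 39), (10, 109), (8, 188), (6, 233), (4, 222), (2, 212), (0, 216), (-2, 218), (-4, 222), (-6, 231), (-8, 233), (-10, 234), (-12, 235), (-14, 235), (-16, 234), (-18, 235), (-20, 234), (-22, 234), (-24, 234), (-26, 234), (-28, 234), (-30, 234), (-32, 234), (-34, 235), (-36, 235), (-38, 234)]
0 [(20, 64), (18, 61), (16, 56), (14, 49), (12, 44), (10, 95), (8, 190), (6, 252), (4, 254), (2, 252), (0, 251), (-2, 251), (-4, 252), (-6, 252), (-8, 252), (-10, 252), (-12, 252), (-14, 252), (-16, 252), (-18, 252), (-20, 252), (-22, 252), (-24, 252), (-26, 252), (-28, 252), (-30, 252), (-32, 252), (-34, 252), (-36, 253), (-38, 254), (-40, 254), (-42, 154), (-44, 111), (-46, 150), (-48, 252), (-50, 254), (-52, 253), (-54, 252), (-56, 251), (-58, 250)]
```

Call:
{"name": "play_rows", "arguments": {
  "motion": [
    {"gripper": 0,"offset": [0,0,3],"turn": 0},
    {"gripper": 0,"offset": [0,0,3],"turn": 0},
    {"gripper": 0,"offset": [0,0,3],"turn": 0},
    {"gripper": 0,"offset": [0,0,3],"turn": 0},
    {"gripper": 0,"offset": [0,0,3],"turn": 0},
    {"gripper": 0,"offset": [0,0,2],"turn": 0},
    {"gripper": 0,"offset": [0,0,1],"turn": 0},
    {"gripper": 0,"offset": [0,0,1],"turn": 0}
  ]
}}

```text
time: 4.15
ee_pos: [0.5097, -0.0215, 0.121]
orientation: [[0.121, 0.993, 0.0], [0.993, -0.121, 0.0], [0.0, 0.0, -1.0]]
wrist_force: [-0.1, -0.8, -1.0]
gripper_width: 0.0002
grasp_force: 0.0
```

Call:
{"name": "play_rows", "arguments": {
  "motion": [
    {"gripper": 0,"offset": [0,0,1],"turn": 0},
    {"gripper": 0,"offset": [0,0,1],"turn": 0},
    {"gripper": 0,"offset": [0,0,1],"turn": 0},
    {"gripper": 0,"offset": [0,0,0.5],"turn": 0},
    {"gripper": 0,"offset": [0,0,0.3],"turn": 0},
    {"gripper": 0,"offset": [0,0,0],"turn": 0},
    {"gripper": 0,"offset": [0,0,0],"turn": 0},
    {"gripper": 0,"offset": [0,0,0],"turn": 0}
  ]
}}

```text
time: 4.95
ee_pos: [0.5098, -0.0221, 0.0835]
orientation: [[0.122, 0.992, 0.001], [0.992, -0.122, -0.0], [0.0, 0.001, -1.0]]
wrist_force: [-0.1, -0.3, 0.4]
gripper_width: 0.0003
grasp_force: 0.0
```

Call:
{"name": "play_rows", "arguments": {
  "motion": [
    {"gripper": 0,"offset": [0,0,0.3],"turn": 0},
    {"gripper": 0,"offset": [0,0,0.3],"turn": 0},
    {"gripper": 0,"offset": [0,0,0.2],"turn": 0},
    {"gripper": 0,"offset": [0,0,0.1],"turn": 0},
    {"gripper": 0,"offset": [0,0,0],"turn": 0},
    {"gripper": 0,"offset": [0,0,0],"turn": 0},
    {"gripper": 0,"offset": [0,0,0],"turn": 0},
    {"gripper": 0,"offset": [0,0,0],"turn": 0}
  ]
}}

```text
time: 5.75
ee_pos: [0.5094, -0.0221, 0.0756]
orientation: [[0.123, 0.992, 0.0], [0.992, -0.123, 0.002], [0.002, -0.0, -1.0]]
wrist_force: [-7.7, 1.0, 23.3]
gripper_width: -0.0001
grasp_force: 11.8
```

Call:
{"name": "play_rows", "arguments": {
  "motion": [
    {"gripper": 0,"offset": [0,0,-2.5],"turn": 0},
    {"gripper": 0,"offset": [0,0,-4],"turn": 0},
    {"gripper": 100,"offset": [-3,-0.4,-4],"turn": 0},
    {"gripper": 100,"offset": [-3,-0.4,0],"turn": 0},
    {"gripper": 100,"offset": [-3,-0.4,0],"turn": 0},
    {"gripper": 100,"offset": [0,0,0],"turn": 0},
    {"gripper": 100,"offset": [0,0,0],"turn": 0},
    {"gripper": 100,"offset": [0,0,0],"turn": 0}
  ]
}}

```text
time: 6.55
ee_pos: [0.4868, -0.109, 0.1788]
orientation: [[0.121, 0.993, -0.0], [0.993, -0.121, 0.0], [0.0, -0.0, -1.0]]
wrist_force: [-0.0, -0.2, 0.8]
gripper_width: 0.0849
grasp_force: 0.0
```

Run:
```python
from h import *
s=get_state();print(w2c(s["ee_pos"]),s["gripper_width"])
im=camera("wrist")[:,:,::-1].copy();cv2.imwrite("pics/w2r.png",im)
pts=[(0,8.5,74),(27,26,74),(27,62,74),(0,-41.8,69),(-16.5,70,68),(-40,137,76)]
for p in proj("wrist",[c2w(p) for p in pts]):cv2.circle(im,tuple(int(v) for v in np.round(p)),2,(0,0,255),-1)
cv2.imwrite("pics/w2.png",cv2.resize(im,(800,600)))
```

```text
[-19.52690797  45.69098841 178.8426664 ] 0.08485974534858437
```

View pics/w2.png

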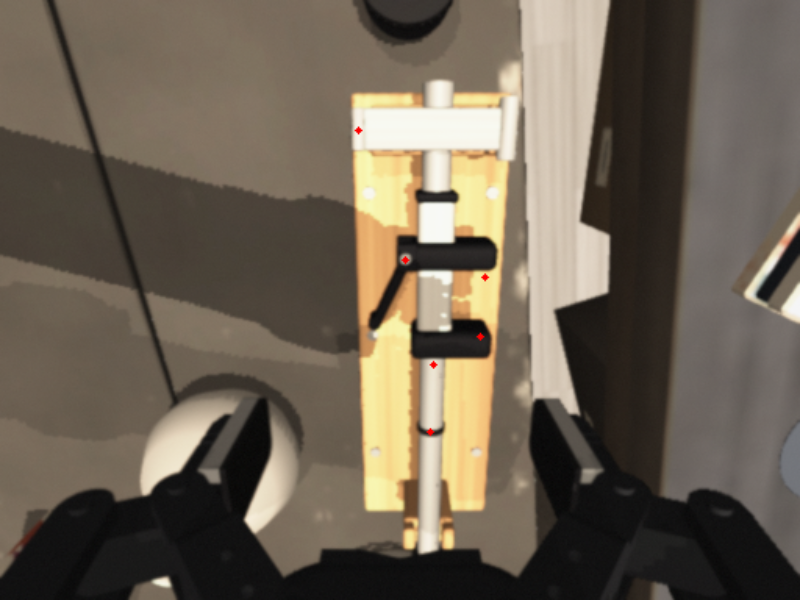

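Keeper is level (strap end at dot (358,130)); lever still open, tail at (372,322); mark at (430,432). Waist y≈44, mouth≈8, mark≈-42 (cradle mm), so about 50 mm of travel. Descending astride the waist.

Call:
{"name": "play_rows", "arguments": {
  "motion": [
    {"gripper": 100,"offset": [-0.15,0,3],"turn": 0},
    {"gripper": 100,"offset": [0,0,3],"turn": 0},
    {"gripper": 100,"offset": [0,0,3],"turn": 0},
    {"gripper": 100,"offset": [0,0,2],"turn": 0},
    {"gripper": 100,"offset": [0,0,1.5],"turn": 0},
    {"gripper": 100,"offset": [0,0,1.4],"turn": 0},
    {"gripper": 100,"offset": [0,0,0],"turn": 0},
    {"gripper": 100,"offset": [0,0,0],"turn": 0}
  ]
}}

```text
time: 7.4
ee_pos: [0.4866, -0.1112, 0.0402]
orientation: [[0.122, 0.993, -0.0], [0.993, -0.122, -0.0], [-0.0, -0.0, -1.0]]
wrist_force: [-0.9, 0.2, 0.4]
gripper_width: 0.0854
grasp_force: 0.0
```

Call:
{"name": "play_rows", "arguments": {
  "motion": [
    {"gripper": 100,"offset": [-0.5,0,0],"turn": 0},
    {"gripper": 100,"offset": [-0.5,0,0],"turn": 0},
    {"gripper": 100,"offset": [-0.5,0,0],"turn": 0},
    {"gripper": 100,"offset": [-0.5,0,0],"turn": 0},
    {"gripper": 100,"offset": [-0.5,0,0],"turn": 0},
    {"gripper": 100,"offset": [-0.5,0,0],"turn": 0},
    {"gripper": 100,"offset": [0,0,0],"turn": 0},
    {"gripper": 100,"offset": [0,0,0],"turn": 0}
  ]
}}

```text
time: 8.2
ee_pos: [0.4835, -0.1403, 0.0408]
orientation: [[0.121, 0.993, 0.001], [0.993, -0.121, 0.001], [0.002, 0.001, -1.0]]
wrist_force: [1.8, 4.6, 0.5]
gripper_width: 0.0856
grasp_force: 2.5
```

Run:
```python
from h import *
s=get_state();print(w2c(s["ee_pos"]),s["gripper_width"],s["wrist_force"]@R)
im=camera("scene")[:,:,::-1].copy();cv2.imwrite("pics/s1r.png",im)
cv2.imwrite("pics/s1.png",cv2.resize(im[150:290,210:350],None,fx=4.2,fy=4.2,interpolation=cv2.INTER_CUBIC))
```

```text
[-18.95635984  14.16082928  40.79798015] 0.0855550478425834 [1.2329841  4.74456782 0.46593622]
```

View pics/s1.png

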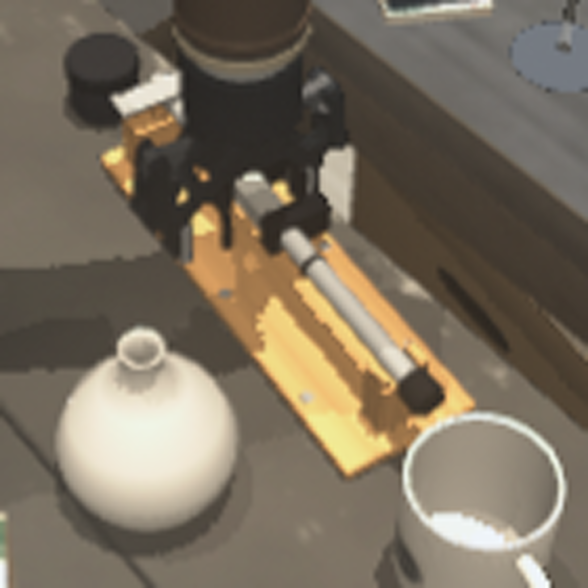

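Leg is following the finger (4.7 N); collar face at about (285,243), mark at (312,260). Measuring the gap along the tube.

```bash
cat >> h.py <<'E'
def prof(im,a=20,b=-60,x=-1,z=67.5):
    g=cv2.cvtColor(im,cv2.COLOR_BGR2GRAY).astype(np.float32)
    ys=np.arange(a,b,-2.);p=proj("scene",[c2w((x,y,z)) for y in ys]).astype(np.float32)
    v=cv2.remap(g,p[:,:1].copy(),p[:,1:].copy(),1).ravel();print(list(zip(ys.astype(int).tolist(),v.astype(int).tolist())))
E
python3 - <<'E'
from h import *
prof(cv2.imread("pics/s1r.png"));prof(cv2.imread("pics/s1r.png"),x=-4,z=66.5)
prof(cv2.imread("pics/scene0.png"),a=30,b=-60)
E
```

```text
[(20, 130), (18, 131), (16, 131), (14, 130), (12, 126), (10, 121), (8, 98), (6, 68), (4, 52), (2, 45), (0, 44), (-2, 44), (-4, 44), (-6, 46), (-8, 51), (-10, 63), (-12, 89), (-14, 135), (-16, 184), (-18, 197), (-20, 201), (-22, 201), (-24, 200), (-26, 201), (-28, 202), (-30, 201), (-32, 202), (-34, 201), (-36, 196), (-38, 173), (-40, 126), (-42, 98), (-44, 135), (-46, 180), (-48, 199), (-50, 202), (-52, 203), (-54, 202), (-56, 202), (-58, 203)]
[(20, 128), (18, 129), (16, 129), (14, 129), (12, 123), (10, 105), (8, 80), (6, 60), (4, 44), (2, 43), (0, 44), (-2, 44), (-4, 44), (-6, 45), (-8, 47), (-10, 61), (-12, 94), (-14, 133), (-16, 166), (-18, 184), (-20, 183), (-22, 185), (-24, 184), (-26, 185), (-28, 185), (-30, 185), (-32, 186), (-34, 186), (-36, 182), (-38, 166), (-40, 121), (-42, 80), (-44, 111), (-46, 157), (-48, 181), (-50, 185), (-52, 187), (-54, 187), (-56, 187), (-58, 187)]
[(30, 109), (28, 59), (26, 55), (24, 56), (22, 57), (20, 56), (18, 55), (16, 57), (14, 68), (12, 112), (10, 171), (8, 202), (6, 208), (4, 208), (2, 209), (0, 208), (-2, 210), (-4, 209), (-6, 210), (-8, 211), (-10, 210), (-12, 212), (-14, 211), (-16, 212), (-18, 211), (-20, 211), (-22, 211), (-24, 211), (-26, 212), (-28, 213), (-30, 212), (-32, 213), (-34, 212), (-36, 207), (-38, 183), (-40, 133), (-42, 101), (-44, 140), (-46, 189), (-48, 210), (-50, 213), (-52, 214), (-54, 212), (-56, 212), (-58, 213)]
```

Mouth at -13, mark edge at -40 in the same view, so 27 mm remain, matching the finger-based estimate. Drawing it.

Call:
{"name": "play_rows", "arguments": {
  "motion": [
    {"gripper": 100,"offset": [-0.5,0,0],"turn": 0},
    {"gripper": 100,"offset": [-0.5,0,0],"turn": 0},
    {"gripper": 100,"offset": [-0.5,0,0],"turn": 0},
    {"gripper": 100,"offset": [-0.5,0,0],"turn": 0},
    {"gripper": 100,"offset": [-0.4,0,0],"turn": 0},
    {"gripper": 100,"offset": [-0.3,0,0],"turn": 0},
    {"gripper": 100,"offset": [0,0,0],"turn": 0},
    {"gripper": 100,"offset": [0,0,0],"turn": 0}
  ]
}}

```text
time: 9.05
ee_pos: [0.4803, -0.1669, 0.0408]
orientation: [[0.121, 0.993, 0.001], [0.993, -0.121, 0.002], [0.002, 0.001, -1.0]]
wrist_force: [2.5, 5.8, -0.2]
gripper_width: 0.0856
grasp_force: 2.8
```

Run:
```python
from h import *
s=get_state();print(w2c(s["ee_pos"]),s["gripper_width"],s["wrist_force"]@R,s["grasp_force"])
im=camera("scene")[:,:,::-1].copy();cv2.imwrite("pics/s2r.png",im)
prof(im,-20);prof(im,-20,x=-4,z=66.5)
```

```text
[-18.86098163 -12.5804083   40.79390615] 0.08561243997365257 [ 1.78538198  6.08446639 -0.20626171] 2.7614231407642365
[(-20, 82), (-22, 62), (-24, 47), (-26, 46), (-28, 46), (-30, 46), (-32, 46), (-34, 47), (-36, 47), (-38, 48), (-40, 58), (-42, 82), (-44, 133), (-46, 182), (-48, 200), (-50, 203), (-52, 204), (-54, 203), (-56, 204), (-58, 204)]
[(-20, 71), (-22, 46), (-24, 45), (-26, 46), (-28, 46), (-30, 46), (-32, 46), (-34, 47), (-36, 47), (-38, 48), (-40, 53), (-42, 65), (-44, 109), (-46, 159), (-48, 183), (-50, 186), (-52, 188), (-54, 188), (-56, 188), (-58, 188)]
```

Call:
{"name": "play_rows", "arguments": {
  "motion": [
    {"gripper": 78,"offset": [0,0,0],"turn": 0},
    {"gripper": 78,"offset": [0,0,0],"turn": 0},
    {"gripper": 70,"offset": [0,0.2,0],"turn": 0},
    {"gripper": 62,"offset": [0,0.3,0],"turn": 0},
    {"gripper": 58,"offset": [0,0.2,0],"turn": 0},
    {"gripper": 58,"offset": [0,0,0],"turn": 0},
    {"gripper": 58,"offset": [0,0,0],"turn": 0},
    {"gripper": 58,"offset": [0,0,0],"turn": 0}
  ]
}}

```text
time: 9.9
ee_pos: [0.4865, -0.1675, 0.0409]
orientation: [[0.121, 0.993, 0.0], [0.993, -0.121, 0.002], [0.002, -0.0, -1.0]]
wrist_force: [-2.0, 6.0, 5.3]
gripper_width: 0.0497
grasp_force: 6.7
```

Run:
```python
from h import *
s=get_state();print(w2c(s["ee_pos"]),s["gripper_width"],s["wrist_force"]@R,s["grasp_force"])
im=camera("scene")[:,:,::-1].copy();cv2.imwrite("pics/s3r.png",im)
prof(im,-30,-52)
```

```text
[-12.66676283 -12.45131251  40.88901737] 0.04965838613707033 [-2.75544987  5.74478689  5.31357861] 6.680892035365105
[(-30, 46), (-32, 46), (-34, 46), (-36, 46), (-38, 47), (-40, 56), (-42, 80), (-44, 131), (-46, 181), (-48, 200), (-50, 203)]
```

Call:
{"name": "play_rows", "arguments": {
  "motion": [
    {"gripper": 53,"offset": [0,0.2,0],"turn": 0},
    {"gripper": 49,"offset": [0,0.2,0],"turn": 0},
    {"gripper": 45,"offset": [0,0.15,0],"turn": 0},
    {"gripper": 41,"offset": [0,0.15,0],"turn": 0},
    {"gripper": 37,"offset": [0,0.1,0],"turn": 0},
    {"gripper": 30,"offset": [0,0,0],"turn": 0},
    {"gripper": 20,"offset": [0,0,0],"turn": 0},
    {"gripper": 0,"offset": [0,0,0],"turn": 0}
  ]
}}

```text
time: 10.75
ee_pos: [0.4963, -0.1687, 0.0412]
orientation: [[0.121, 0.993, 0.003], [0.993, -0.121, 0.001], [0.002, 0.003, -1.0]]
wrist_force: [4.2, 5.6, 0.8]
gripper_width: 0.0256
grasp_force: 61.2
```

Call:
{"name": "play_rows", "arguments": {
  "motion": [
    {"gripper": 0,"offset": [0,0,0],"turn": 0},
    {"gripper": 0,"offset": [0,0,0],"turn": 0},
    {"gripper": 0,"offset": [0,0,0],"turn": 0},
    {"gripper": 0,"offset": [0,0,0],"turn": 0},
    {"gripper": 0,"offset": [0,0,0],"turn": 0},
    {"gripper": 0,"offset": [0,0,0],"turn": 0},
    {"gripper": 0,"offset": [0,0,0],"turn": 0},
    {"gripper": 0,"offset": [0,0,0],"turn": 0}
  ]
}}

```text
time: 11.55
ee_pos: [0.4963, -0.1687, 0.0412]
orientation: [[0.121, 0.993, 0.003], [0.993, -0.121, 0.001], [0.002, 0.003, -1.0]]
wrist_force: [3.8, 6.0, 0.5]
gripper_width: 0.026
grasp_force: 61.2
```

Run:
```python
from h import *
s=get_state();print(w2c(s["ee_pos"]),s["gripper_width"],s["wrist_force"]@R,s["grasp_force"],s["time"])
im=camera("scene")[:,:,::-1].copy();cv2.imwrite("pics/s4r.png",im)
prof(im,-30,-52)
a=im[150:290,210:350];w=camera("wrist")[:,:,::-1];cv2.imwrite("pics/w4.png",w)
cv2.imwrite("pics/s4.png",np.hstack([cv2.resize(a,(400,400),interpolation=2),cv2.resize(w[100:356,128:384],(400,400))]))
```

```text
[ -2.8140065  -12.44943122  41.15745342] 0.02599947957495504 [3.06881172 6.39724847 0.54846312] 61.20043745657313 11.55
[(-30, 47), (-32, 47), (-34, 47), (-36, 47), (-38, 47), (-40, 50), (-42, 60), (-44, 86), (-46, 113), (-48, 141), (-50, 175)]
```

View pics/s4.png

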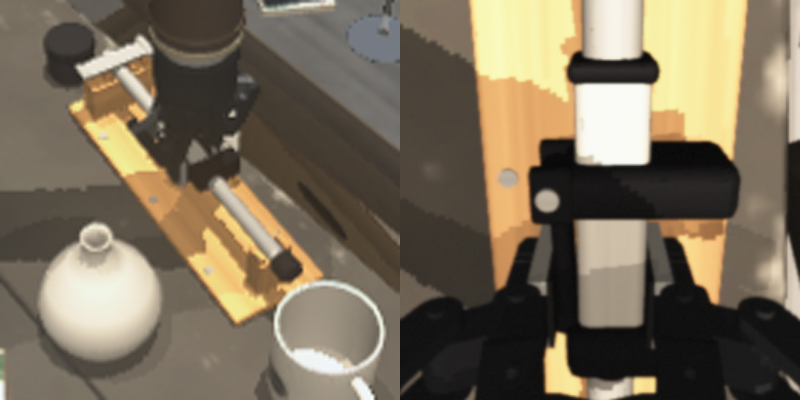

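Lever lies flat along the sleeve in the wrist crop (560,270). The tube profile changed slightly, so I check whether the leg shifted.

Run:
```python
from h import *
A=[cv2.imread(f"pics/s{i}r.png") for i in (3,4)]
for x,z in((-1,67.5),(3,67),(-6,64)):
    for im in A: prof(im,-36,-64,x,z)
for im in A: prof(im,-10,-60,28,74)
B=[cv2.resize(a[185:235,255:315],(390,325),interpolation=2) for a in A]
cv2.imwrite("pics/cmp.png",np.hstack(B))
```

```text
[(-36, 46), (-38, 47), (-40, 56), (-42, 80), (-44, 131), (-46, 181), (-48, 200), (-50, 203), (-52, 204), (-54, 203), (-56, 203), (-58, 203), (-60, 203), (-62, 205)]
[(-36, 47), (-38, 47), (-40, 50), (-42, 60), (-44, 86), (-46, 113), (-48, 141), (-50, 175), (-52, 199), (-54, 203), (-56, 204), (-58, 204), (-60, 204), (-62, 206)]
[(-36, 47), (-38, 48), (-40, 61), (-42, 95), (-44, 132), (-46, 176), (-48, 181), (-50, 185), (-52, 189), (-54, 186), (-56, 192), (-58, 188), (-60, 190), (-62, 187)]
[(-36, 47), (-38, 47), (-40, 52), (-42, 66), (-44, 89), (-46, 129), (-48, 152), (-50, 177), (-52, 189), (-54, 186), (-56, 192), (-58, 188), (-60, 190), (-62, 187)]
[(-36, 46), (-38, 46), (-40, 47), (-42, 61), (-44, 94), (-46, 134), (-48, 151), (-50, 155), (-52, 155), (-54, 156), (-56, 156), (-58, 156), (-60, 156), (-62, 154)]
[(-36, 47), (-38, 47), (-40, 48), (-42, 58), (-44, 79), (-46, 102), (-48, 112), (-50, 119), (-52, 137), (-54, 153), (-56, 156), (-58, 156), (-60, 157), (-62, 155)]
[(-10, 47), (-12, 50), (-14, 69), (-16, 109), (-18, 155), (-20, 159), (-22, 151), (-24, 118), (-26, 76), (-28, 49), (-30, 50), (-32, 50), (-34, 53), (-36, 52), (-38, 51), (-40, 48), (-42, 46), (-44, 67), (-46, 91), (-48, 102), (-50, 106), (-52, 110), (-54, 110), (-56, 110), (-58, 111)]
[(-10, 48), (-12, 50), (-14, 72), (-16, 111), (-18, 156), (-20, 162), (-22, 152), (-24, 119), (-26, 77), (-28, 51), (-30, 51), (-32, 51), (-34, 53), (-36, 52), (-38, 51), (-40, 50), (-42, 48), (-44, 69), (-46, 91), (-48, 102), (-50, 107), (-52, 110), (-54, 110), (-56, 110), (-58, 110)]
```

View pics/cmp.png

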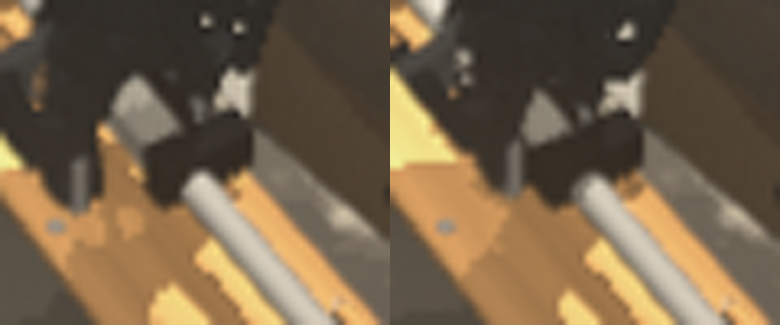

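Only the shadow on the tube changed. The collar stayed put with its mouth at the mark, so I'm handing in.

```bash
python3 -c "
from bench import *
print(finish_job())"
```

```text
the job is handed in; nothing more can be done
None
```

The job is handed in at about 11.6 s: keeper strap down, leg drawn about 50 mm to the length mark (by my measurements within about 2 mm) and still gripped, and the cam lever shut. I steered clear of the jar and mug but did not re-measure where they stand, and the hand-in returned no verdict.

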